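Stand a gusset in the tacking fixture

ROBOT

A 6-joint arm with a two-finger parallel gripper is mounted at the origin on the work surface. World frame = base frame: x ahead of the robot, y to its left, z up, the work surface at z = 0. Lengths are in m, angles in rad, forces in N, time in s.
With the tool pointing down it reaches from about 0.3 to 0.775 m from the base axis. Payload 14.6 kg.
Tool frame: the origin (TCP) lies on the centre line of the jaws, within the pads' length; the fingertips stand 19 mm ahead of it and the grasp point (between the pads) is the TCP; z points along the fingers, y is the direction in which the jaws open and shut (so a half turn about z gives the same grasp; the last joint's range is limited). The gripper opens to 94 mm and grips with 3 to 60 N. Pads are 16 mm wide; open, the fingers measure 119 mm over their backs; the gripper's body (75 mm by 177 mm) begins 78 mm behind the grasp point.
Start: joints at [-1.206, 0.3, 1.521, -0, 1.321, -0.067], TCP at [0.23, -0.5, 0.224] pointing down, gripper open.
Joint ranges: [-3.03, 3.03], [-0.79, 2.21], [0.23, 2.52], [-1.04, 4.18], [0, 3.07], [-2.55, 2.55]. Speed limits (rad/s): [2.22, 2.22, 2.57, 3.14, 3.14, 3.14].

INTERFACE

Orientations are given as [roll, pitch, yaw] about the fixed x, y, z axes, in that order (R = Rz(yaw) Ry(pitch) Rx(roll)).
In Python, from station import ctrl gives the robot as it stands. The module is installed in compiled form; this text tells all that it offers.
- The arm moves only by the shell command python3 -m creep 'ROWS' [FORCE]. ROWS is a JSON object of lists of equal length, an entry for each row: "translation": the shift along the world's x, y, z in mm, a list of three; "yaw": the turn about the world's z in rad; "gripper": the closure in counts, from 0 (fully open) to 255 (shut). A call has 1 to 5 rows; each row is the pose to reach, as a shift and turn from the pose measured when the call began; what a row does not reach only later rows make up. A row lasts 1/12 s, in which the tool goes at most 41.7 mm and 7.16 degrees, less where a joint would pass 70% of its speed; a pose out of reach is approached as far as the arm can. A call with a gripper value outside its range is refused whole. The fingers move at their own pace and stop on an object; FORCE is the grip in N (left out, the last holds). Time passes only in rows, so rows that repeat a pose let the fingers close. It gives the time, the measured TCP pose, the force and the opening at its end, in the units of the state.
- ctrl.get_obs(): the state, without advancing time (a new reading comes with each control period).
- ctrl.camera(name): name is "side" or "top"; returns a dict with "pixels" (480x640x3 uint8, red, green, blue), "depth" (480x640 float32, m along the optical axis (not along the pixel's ray), 0 where there is no reading), "fx", "fy", "cx", "cy" (pixels), "R" (3x3) and "t" (3): a world point X has camera coordinates R X + t. Camera axes: x right, y down, z forward; pixel columns grow to the right and rows downward; lengths in m; the calibration is good to about 2 mm. A picture is of the moment at which its call begins.
- ctrl.hand_in(): hands the job in, once; it reports no verdict.
The state is a dict: "time_s": time; "qpos": joint angles; "joint_vel": joint speeds; "tau": joint torques, N m; "ee_pos": TCP position; "eef_rot": TCP orientation; "force": force on the tool from outside, world axes, zero at the start; "moment": the same for the moment, N m; "grip_width": finger opening in m.
Only numpy, scipy, OpenCV 4.12 (cv2) and the standard library are available. Lean on these libraries where they do the work, as an engineer would, in place of code of your own. Each camera call takes 0.05 s, during which the arm holds its last target. There are 200 camera calls.

TASK

Take the gusset, the steel plate with one corner cut off at a slope, out of the leaning rack and stand it upright in the slot of the raised tacking fixture, fully down on the slot's floor. Then leave it slid up so that its square edge holds the sprung pin of the end stop fully pressed in; feel for the stop gently, without ramming it. Leave the plain plate in the rack and everything else on the bench undisturbed.

Things in the scene. Friction and masses are not known exactly. Their poses are not given: they have to be found in the camera images.
- gusset: steel plate 10 mm thick (x), 80 long (y), 70 high (z), about 0.4 kg. Its -y upper corner is cut off (line from y -40, z 35 to y -10, z 70 mm); the +y edge is the square, full-height one. Origin: middle of the bottom edge. Starts leaning in the rack, z about 26 degrees off vertical with its top to the rack's +x; only the lowest 28 mm touch the rack, both faces above are free
- gusset_heel (a point): the foot of the gusset's square edge (gusset frame 0, +40, 0 mm); axes as the gusset's
- rack: fixed grey steel rack, 110 x 214 mm, 60 mm high; the gusset and a plain plate lean in it side by side, at rack y about +52 and -52 mm (either way round), with thin low cheeks between. Origin under the middle of its base, y along the row, yaw within 20 degrees; it may stand left or right
- fixture: fixed steel plate 150 x 240 mm raised on green channels, top at 40 mm, with two dark jaws along y, each 14 mm thick, 210 long, 22 high above the plate. The slot between them is 12 mm wide with 2 mm chamfers at its mouth; its floor is the plate's top. Origin under its middle on the bench; x across the slot, y along it, z up; yaw within 20 degrees
- slot_floor (a point): middle of the slot's floor (fixture frame 0, 0, 40 mm); axes as the fixture's
- stop_pin (a joint): sprung brass pin, 10 mm thick, in the end stop: 0 = out 6 mm, 0.006 = fully in, level with the stop's face (hard end); the spring takes under 1 N. It looks along the fixture's -y, 37 mm above the slot's floor. The stop, an aluminium block 42 x 30 mm, 51 high with a black knob to 66 mm, is clamped across the slot: its face anywhere 20 to 57 mm on the +y side of the slot's middle, not measured
- blank: plain rectangular steel plate, 10 x 80 x 70 mm, the spare beside the gusset in the rack; origin and axes as for the gusset
- coupling_nut: small round steel bush standing on the fixture's plate, 22 mm across, 22 mm high; origin under its centre
- spring_clamp: black spring clamp with orange grips lying on the bench, 175 x 65 x 24 mm; origin on the bench under its pivot
- round_plate: flat steel disc lying on the bench, 96 mm across, 8 mm thick; origin under its centre
- pipe_offcut: steel pipe ring standing on the bench, 60 mm across, 45 mm high; origin under its centre
- hammer: hammer lying on the bench; origin under its middle
- wire_brush: brush lying on the bench; origin under its middle
- square_tube: offcut of square steel tube, 40 x 40 x 100 mm, lying on the bench; origin under its centre
Not all that is in view belongs to the job. Leave any blue or red look-alike of the gusset alone.

How it is judged:
At the end, for the whole second after the job is handed in: The gusset stands upright (within 3 degrees), released and at rest in the slot, its foot on the slot's floor (within 3 mm), its square edge towards the stop and holding the stop's pin in (at least 4.5 of its 6 mm) (y of gusset_heel in the frame of slot_floor between 0.012 and 0.064 m and x of gusset_heel in the frame of slot_floor between -0.003 and 0.003 m and z of gusset_heel in the frame of slot_floor between -0.003 and 0.003 m and angle between gusset's own z axis and vertical below 0.05 rad and value of joint stop_pin above 0.0045 m and linear speed of gusset below 0.01 m/s); the robot touches nothing.
It fails at once if the gusset is pressed on the fixture or its stop with over 80 N (contact force between gusset and fixture above 80 N).
It fails at once if the plain plate in the rack is moved by more than 15 mm (distance of blank from where it was at the start of the episode above 0.015 m).
It fails at once if something else lying about is moved by more than 15 mm (distance of any of coupling_nut, spring_clamp, round_plate, pipe_offcut, hammer, wire_brush, square_tube from where it was at the start of the episode above 0.015 m).
It also fails if it takes over 48 s, if anything falls off the work surface, if the arm or the gripper's body presses on something with over 40 N, if the wrist force passes 120 N, or if a joint passes its speed limit or range.

## Working session

There is one attempt and no reset: what is moved stays moved. The work goes in short steps, Python scripts to look and compute and a shell command to move; the robot and the scene stay as the last step left them, time stands still between calls to the robot, and variables do not carry over. Pictures are saved under pics/ and viewed, about 8 in all and at most 12, crops included, and the job is handed in when it is done.

```bash
mkdir -p pics
cat > h.py <<'E'
import numpy as np, cv2, pickle
from station import ctrl
def cap(n):
    c=ctrl.camera(n); pickle.dump(c,open(n+'.pkl','wb')); return c
def cloud(c):
    d=c['depth']; v,u=np.mgrid[:480,:640]
    P=np.stack([(u-c['cx'])/c['fx']*d,(v-c['cy'])/c['fy']*d,d],-1)
    W=(P-np.array(c['t']))@np.array(c['R']); W[d==0]=np.nan; return W
def load(n): return pickle.load(open(n+'.pkl','rb'))
E
python3 - <<'E'
from h import *
for n in('side','top'):
    c=cap(n); cv2.imwrite(f'pics/{n}0.png',c['pixels'][:,:,::-1]); print(n,-np.array(c['R']).T@c['t'],c['fx'],np.round(c['R'],2).tolist())
print(ctrl.get_obs())
E
```

```text
side [0.17501947 0.90780825 0.96018114] 580.7607611642744 [[-0.91, -0.4, 0.01], [-0.28, 0.61, -0.74], [0.29, -0.68, -0.67]]
top [0.33125368 0.0102335  1.5158733 ] 570.9548998914488 [[-0.02, -1.0, -0.0], [-0.99, 0.02, -0.15], [0.15, 0.0, -0.99]]
{'time_s': 0.1, 'qpos': array([-1.20559288e+00,  3.00427728e-01,  1.52150571e+00, -6.93265644e-06,
        1.32067845e+00, -6.65840763e-02]), 'joint_vel': array([-0.0004125 , -0.00252769, -0.00212937,  0.00214372,  0.00072645,
        0.00066183]), 'tau': array([ 8.94040641e-04, -5.32649016e+01, -3.53286195e+01,  7.09228450e-02,
        2.35017546e-02, -4.84147199e-05]), 'ee_pos': array([ 0.23010232, -0.4993262 ,  0.22394199]), 'eef_rot': array([-3.14057523e+00, -6.11141315e-05,  4.31789209e-01]), 'force': array([0.30060262, 0.54523359, 0.13657903]), 'moment': array([0.00113001, 0.03392253, 0.01632775]), 'grip_width': 0.09405280350648014}
```

View pics/top0.png

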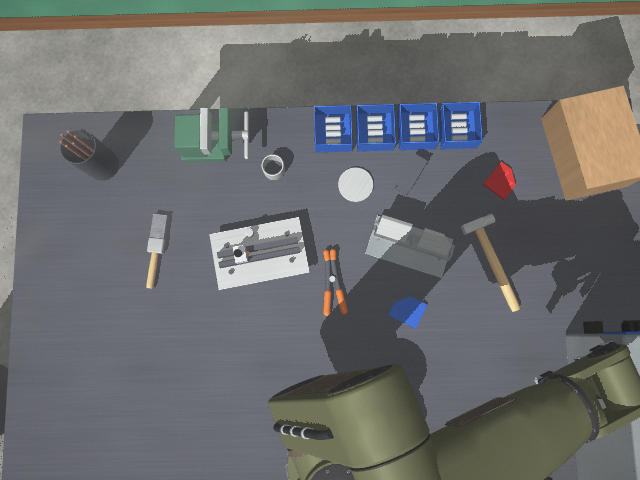

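View pics/side0.png

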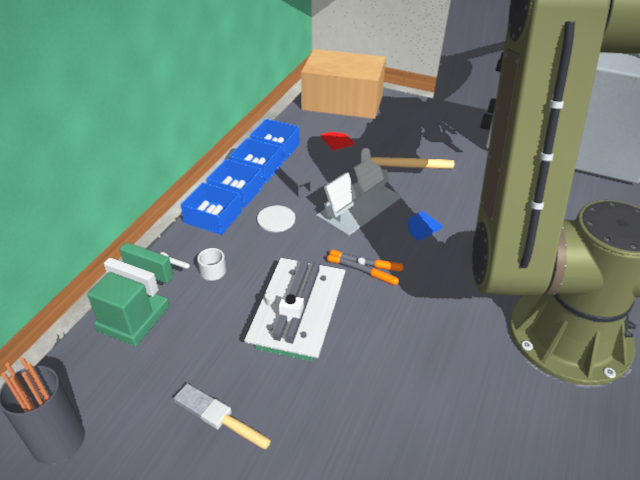

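The top view shows the fixture at about (260,253), with the stop knob at (238,253), and the rack at about (410,243). Now a closer look at both.

Run:
```python
from h import *
t=load('top');s=load('side')
def z(c,u,v,w,h): return cv2.resize(c['pixels'][v:v+h,u:u+w,::-1],(400,300),interpolation=cv2.INTER_CUBIC)
im=np.vstack([np.hstack([z(t,355,195,112,84),z(t,204,205,112,84)]),np.hstack([z(s,305,140,112,84),z(s,236,255,128,96)])])
cv2.imwrite('pics/z.png',im)
W=cloud(t)
for n,(u,v) in dict(fix=(260,283),knob=(238,253),rack=(400,262),pl1=(397,225),pl2=(435,240)).items(): print(n,np.round(W[v,u],3))
```

```text
fix [ 0.464  0.189 -0.005]
knob [0.53  0.23  0.106]
rack [ 0.51  -0.186  0.004]
pl1 [ 0.594 -0.171  0.089]
pl2 [ 0.555 -0.268  0.078]
```

View pics/z.png

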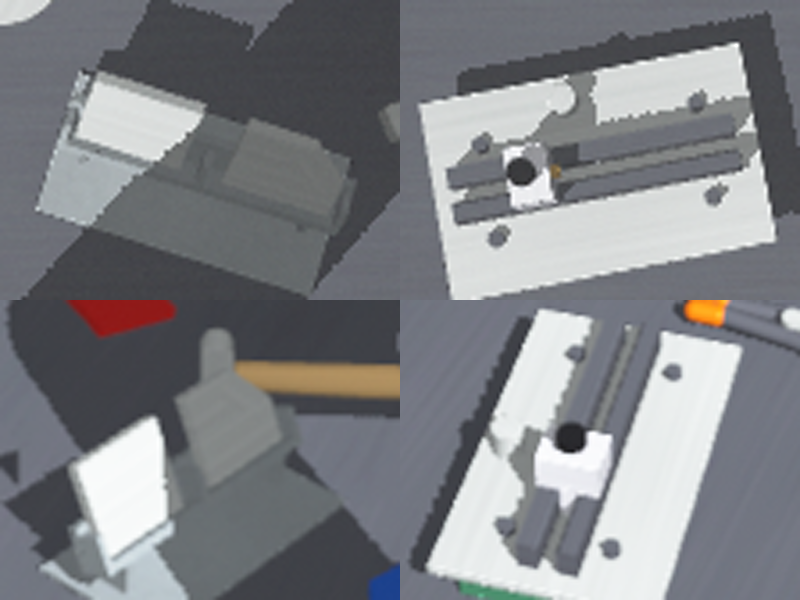

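The gusset is the right-hand plate in the top view (435,240), on the rack's -y side. Its cut corner points to -y, so no half turn is needed. The stop is on the fixture's +y side. Next I fit the frames.

Run:
```python
from h import *
for n in('top','side'):
    c=load(n); W=cloud(c); print('==',n)
    X,Y,Z=W[...,0],W[...,1],W[...,2]
    # fixture plate: 
    m=(X>.35)&(X<.66)&(Y>.02)&(Y<.36)&(abs(Z-.04)<.006)
    pts=np.argwhere(m); m2=np.zeros(m.shape,np.uint8); m2[m]=1
    k,l,st,ce=cv2.connectedComponentsWithStats(m2); i=1+np.argmax(st[1:,4]); p=W[l==i]
    print('plate z',np.median(p[:,2])); r=cv2.minAreaRect((p[:,:2]*1000).astype(np.float32)); print(r)
    j=(X>.35)&(X<.66)&(Y>.02)&(Y<.36)&(abs(Z-.062)<.004); p=W[j]; r=cv2.minAreaRect((p[:,:2]*1000).astype(np.float32)); print('jaws',len(p),r,np.median(p[:,2]))
    # stop block
    j=(X>.35)&(X<.66)&(Y>.02)&(Y<.36)&(abs(Z-.091)<.005); p=W[j]; print('stop',len(p),cv2.minAreaRect((p[:,:2]*1000).astype(np.float32)),np.median(p[:,2]))
    # rack
    j=(X>.42)&(X<.68)&(Y>-.36)&(Y<-.1)&(Z>.012); p=W[j]; print('rack>12mm',len(p),cv2.minAreaRect((p[:,:2]*1000).astype(np.float32)),p[:,2].max())
    # normals via gradients
    for lab,(yc) in dict(R=-.27,L=-.17).items():
        q=p[(abs(p[:,1]-yc)<.03)&(p[:,2]>.05)]
        # RANSAC plane
        best=0;rng=np.random.default_rng(0)
        for _ in range(300):
            a=q[rng.choice(len(q),3,False)]; nn=np.cross(a[1]-a[0],a[2]-a[0])
            if np.linalg.norm(nn)<1e-6: continue
            nn/=np.linalg.norm(nn); s=abs((q-a[0])@nn)<.002
            if s.sum()>best: best=s.sum(); bs=s
        b=q[bs]; mu=b.mean(0); nn=np.linalg.svd(b-mu)[2][2]; nn*=np.sign(nn[2])
        print(lab,len(q),best,'n',nn.round(3),'mu',mu.round(4),'tilt from vert',np.degrees(np.arcsin(nn[2])).round(1),'yaw',np.degrees(np.arctan2(-nn[1],-nn[0])).round(1),'zmax',b[:,2].max())
```

```text
== top
plate z 0.04021217780074318
((539.5570678710938, 186.4440155029297), (151.3402099609375, 240.2692108154297), 9.628239631652832)
jaws 675 ((561.3331909179688, 190.1201629638672), (86.03623962402344, 209.74148559570312), 9.790841102600098) 0.06207175439724596
stop 139 ((532.4310913085938, 226.10122680664062), (42.3232307434082, 35.86819839477539), 9.267843246459961) 0.09083516547504533
rack>12mm 1934 ((544.8447265625, -229.33282470703125), (255.175537109375, 137.33819580078125), 85.83293151855469) 0.10887476434710434
R 406 249 n [-0.843  0.339  0.418] mu [ 0.5516 -0.2692  0.0763] tilt from vert 24.7 yaw -21.9 zmax 0.10440969141386917
L 419 238 n [-0.843  0.276  0.461] mu [ 0.5877 -0.17    0.0788] tilt from vert 27.5 yaw -18.1 zmax 0.10764606984958175
== side
plate z 0.04214240858901437
((539.8290405273438, 187.09646606445312), (152.0992431640625, 245.3161163330078), 9.433296203613281)
jaws 864 ((560.73779296875, 189.12625122070312), (85.0328369140625, 214.5829315185547), 9.786311149597168) 0.06358005013282914
stop 214 ((531.697998046875, 229.64041137695312), (42.26830291748047, 34.08439636230469), 9.536125183105469) 0.09233513168973348
rack>12mm 2027 ((546.1355590820312, -206.53854370117188), (220.16123962402344, 100.3266830444336), 69.07624053955078) 0.10625086178032075
R 404 226 n [-0.803  0.301  0.514] mu [ 0.5508 -0.2695  0.0764] tilt from vert 30.9 yaw -20.6 zmax 0.1025320584711771
L 472 273 n [-0.842  0.302  0.447] mu [ 0.5865 -0.1704  0.0791] tilt from vert 26.6 yaw -19.8 zmax 0.10511215705841688
```

Run:
```python
from h import *
a=-.345; ex=np.array([np.cos(a),np.sin(a)]); ey=np.array([-np.sin(a),np.cos(a)])
o=np.array([.5510,-.2694])
for n in('top','side'):
    W=cloud(load(n)); P=W[(W[...,0]>.42)&(W[...,0]<.68)&(W[...,1]>-.36)&(W[...,1]<-.1)]
    x=(P[:,:2]-o)@ex*1000; y=(P[:,:2]-o)@ey*1000; z=P[:,2]*1000
    print(n)
    for z0 in range(30,112,6):
        m=(abs(z-z0)<3)&(abs(y)<60)&(abs(x)<60)
        if m.sum()<4: continue
        g=m&(abs(y)<25)
        print(z0,m.sum(),'y',np.percentile(y[m],[2,98]).round(0),'x(|y|<25)',np.percentile(x[g],[5,50,95]).round(1) if g.sum()>2 else '')
    m=(z>14)&(z<64)
    print('rack ext',np.percentile(x[m],[1,99]),np.percentile(y[m],[1,99]))
```

```text
top
30 10 y [-48.  59.] x(|y|<25) 
36 89 y [-44.  57.] x(|y|<25) [-29.5 -22.5 -16.1]
42 164 y [-48.  57.] x(|y|<25) [-28.8 -22.1 -13.8]
48 87 y [-49.  59.] x(|y|<25) [-18.8 -13.2 -10.5]
54 95 y [-50.  59.] x(|y|<25) [-14.   -9.6  -6.7]
60 89 y [-50.  58.] x(|y|<25) [-11.5  -7.3  -3.8]
66 69 y [-47.  58.] x(|y|<25) [-9.6 -4.7 -1.6]
72 50 y [-34.  35.] x(|y|<25) [-5.2 -1.8  2.8]
78 48 y [-35.  38.] x(|y|<25) [-2.   0.7  3.9]
84 47 y [-29.  39.] x(|y|<25) [0.9 3.8 6.4]
90 47 y [-24.  38.] x(|y|<25) [ 4.7  7.7 14.9]
96 69 y [-18.  39.] x(|y|<25) [ 6.  12.4 20.3]
102 53 y [-11.  38.] x(|y|<25) [10.1 13.3 20. ]
108 4 y [10. 40.] x(|y|<25) 
rack ext [-37.20536268  72.03457904] [-67.74169874 161.2053471 ]
side
30 5 y [-32. -23.] x(|y|<25) 
36 34 y [-46.  59.] x(|y|<25) [-28.4 -26.9 -14.6]
42 143 y [-45.  59.] x(|y|<25) [-29.5 -21.2 -13.9]
48 103 y [-48.  59.] x(|y|<25) [-28.2 -13.9  -9.5]
54 92 y [-49.  59.] x(|y|<25) [-16.3 -12.   -7.7]
60 108 y [-50.  59.] x(|y|<25) [-13.2  -8.8  -3.7]
66 65 y [-48.  56.] x(|y|<25) [-9.9 -6.  -2.2]
72 69 y [-37.  41.] x(|y|<25) [-5.9 -2.6  2. ]
78 58 y [-32.  41.] x(|y|<25) [-4.1  0.9  4.2]
84 56 y [-29.  42.] x(|y|<25) [0.3 3.6 8.2]
90 55 y [-20.  41.] x(|y|<25) [ 2.6  6.5 11.4]
96 49 y [-15.  41.] x(|y|<25) [ 6.3  9.9 17.1]
102 44 y [-11.  41.] x(|y|<25) [ 8.6 14.6 19.5]
108 6 y [ 5. 40.] x(|y|<25) [ 7.8  8.7 10.4]
rack ext [-31.45563931   5.1616361 ] [-49.72887376 165.03900781]
```

```bash
python3 -m creep '{"translation":[[35,24,0],[70,48,0],[105,72,0],[140,96,0],[170,118,0]],"yaw":[0.1,0.2,0.3,0.4,0.5],"gripper":[0,0,0,0,0]}' 15; python3 -m creep '{"translation":[[35,24,0],[70,48,0],[105,72,0],[140,96,0],[160,112,0]],"yaw":[0.08,0.16,0.24,0.3,0.3],"gripper":[0,0,0,0,0]}' 15
```

```text
time_s: 0.52
ee_pos: [0.4015, -0.3798, 0.2238]
eef_rot: [-3.14, -0.0, 0.937]
force: [-0.1, -0.7, 0.6]
grip_width: 0.0944
time_s: 0.93
ee_pos: [0.5636, -0.2655, 0.2232]
eef_rot: [-3.14, -0.001, 1.242]
force: [-0.9, -0.0, 0.2]
grip_width: 0.0943
```

```bash
python3 -m creep '{"translation":[[-1,-2,-25],[-1,-2,-50],[-1,-2,-75],[-1,-2,-90],[-1,-2,-100]],"yaw":[-0.015,-0.015,-0.015,-0.015,-0.015],"gripper":[0,0,0,0,0]}' 15; python3 -m creep '{"translation":[[0,0,-10],[0,0,-20],[0,0,-30],[0,0,-36],[0,0,-36]],"yaw":[0,0,0,0,0],"gripper":[0,0,0,0,0]}' 15
python3 - <<'E'
from h import *
c=cap('side'); cv2.imwrite('pics/s1.png',cv2.resize(c['pixels'][100:250,290:490,::-1],(800,600),interpolation=cv2.INTER_CUBIC))
E
```

```text
time_s: 1.35
ee_pos: [0.5619, -0.267, 0.1207]
eef_rot: [-3.136, -0.001, 1.227]
force: [-1.1, -0.4, 0.6]
grip_width: 0.0941
time_s: 1.77
ee_pos: [0.5615, -0.2668, 0.0835]
eef_rot: [-3.135, -0.001, 1.227]
force: [-0.4, 0.3, 0.1]
grip_width: 0.0936
```

View pics/s1.png

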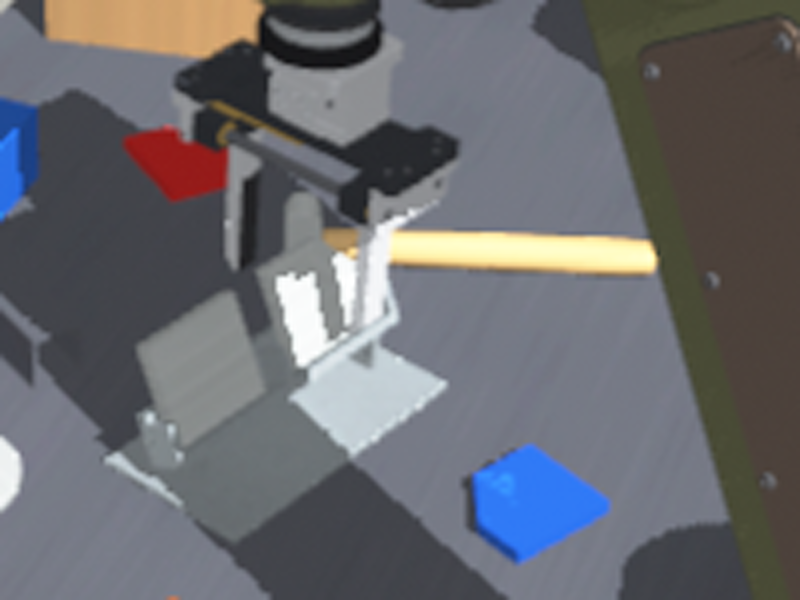

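The jaws straddle the gusset, with fingers at (245,210) and (370,270) in the crop. I'll close gently.

```bash
python3 -m creep '{"translation":[[0,0,0],[0,0,0],[0,0,0],[0,0,0],[0,0,0]],"yaw":[0,0,0,0,0],"gripper":[140,140,140,140,140]}' 10; python3 -m creep '{"translation":[[0,0,0],[0,0,0],[0,0,0],[0,0,0],[0,0,0]],"yaw":[0,0,0,0,0],"gripper":[170,180,190,200,200]}' 10
```

```text
time_s: 2.23
ee_pos: [0.5619, -0.2671, 0.0847]
eef_rot: [-3.136, -0.001, 1.227]
force: [-0.6, -0.1, -0.7]
grip_width: 0.0641
time_s: 2.65
ee_pos: [0.5619, -0.267, 0.0847]
eef_rot: [-3.136, -0.001, 1.227]
force: [0.5, -0.5, -0.3]
grip_width: 0.0309
```

```bash
python3 -m creep '{"translation":[[0,0,0],[0,0,0],[0,0,0],[0,0,0],[0,0,0]],"yaw":[0,0,0,0,0],"gripper":[225,225,225,225,225]}' 15
```

```text
time_s: 3.07
ee_pos: [0.5601, -0.2664, 0.0844]
eef_rot: [-3.131, -0.001, 1.227]
force: [-13.9, 5.6, 7.7]
grip_width: 0.0251
```

```bash
python3 -m creep '{"translation":[[0,0,4],[0,0,8],[0,0,12],[0,0,16],[0,0,20]],"yaw":[0,0,0,0,0],"gripper":[245,245,245,245,245]}' 20
```

```text
time_s: 3.48
ee_pos: [0.5583, -0.2656, 0.103]
eef_rot: [-3.125, -0.002, 1.227]
force: [-7.2, 2.3, -4.2]
grip_width: 0.0168
```

```bash
python3 -m creep '{"translation":[[0,0,8],[0,0,16],[0,0,24],[0,0,32],[0,0,40]],"yaw":[0,0,0,0,0],"gripper":[250,250,250,250,250]}' 25;python3 -m creep '{"translation":[[0,0,15],[0,0,30],[0,0,45],[0,0,55],[0,0,55]],"yaw":[0,0,0,0,0],"gripper":[250,250,250,250,250]}' 35
python3 - <<'E'
from h import *
c=cap('side'); cv2.imwrite('pics/s2.png',cv2.resize(c['pixels'][60:240,290:530,::-1],(800,600),interpolation=cv2.INTER_CUBIC))
E
```

```text
time_s: 3.9
ee_pos: [0.5584, -0.2656, 0.1435]
eef_rot: [-3.125, -0.002, 1.227]
force: [0.5, -0.7, -3.8]
grip_width: 0.0097
time_s: 4.32
ee_pos: [0.5591, -0.2659, 0.2011]
eef_rot: [-3.128, -0.001, 1.227]
force: [0.4, -0.4, -2.9]
grip_width: 0.01
```

View pics/s2.png

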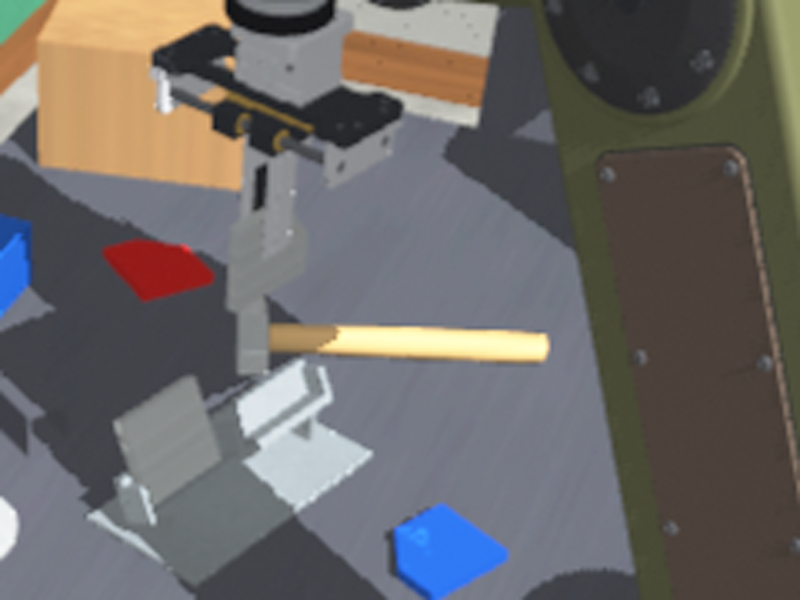

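The gusset is held flat in the pads, width 10 mm (crop (265,270)), and the rack and blank look unchanged. Next I measure it in hand.

```bash
cat > inhand.py <<'E'
from h import *
o=ctrl.get_obs(); p=o['ee_pos']; yw=o['eef_rot'][2]; a=yw-np.pi/2
ex=np.array([np.cos(a),np.sin(a)]); ey=np.array([-np.sin(a),np.cos(a)])
for n in('side','top'):
    W=cloud(cap(n)); x=(W[...,:2]-p[:2])@ex*1000; y=(W[...,:2]-p[:2])@ey*1000; z=(W[...,2]-p[2])*1000
    m=(abs(x)<9)&(abs(y)<60)&(z<25)&(z>-75)
    print(n,m.sum())
    for z0 in range(-70,26,6):
        k=m&(abs(z-z0)<3)
        if k.sum()>3: print(z0,k.sum(),np.percentile(y[k],[3,97]).round(1),np.percentile(x[k],[10,90]).round(1))
    print('z pct',np.percentile(z[m],[1,3,97]).round(1))
E
python3 inhand.py
```

```text
side 474
-52 19 [-42.5  31.8] [-5.   0.1]
-46 45 [-40.5  34.3] [-6.  -2.5]
-40 47 [-42.4  35.7] [-6.3 -0.3]
-34 50 [-46.9  35. ] [-6.5 -2.2]
-28 48 [-40.5  36.3] [-5.8 -1.6]
-22 46 [-43.9  34.1] [-6.1  3.9]
-16 32 [-37.9  34.4] [-7.3 -1.6]
-10 34 [-39.3  36.1] [-6.4 -0.1]
-4 30 [-32.4  35.1] [-6.6  4.4]
2 30 [-29.4  34.6] [-6.   0.1]
8 25 [-2.8 34.3] [-5.3  2. ]
14 29 [ 5. 33.] [-4.6  5.1]
20 35 [-1.2 34.9] [-5.3  6.8]
z pct [-51.8 -50.4  19.9]
top 0Traceback (most recent call last):
  File "inhand.py", line 11, in <module>
    print('z pct',np.percentile(z[m],[1,3,97]).round(1))
                  ~~~~~~~~~~~~~^^^^^^^^^^^^^^^
    return _quantile_unchecked(
        a, q, axis, out, overwrite_input, method, keepdims, weights)
    return _ureduce(a,
                    func=_quantile_ureduce_func,
    ...<5 lines>...
                    overwrite_input=overwrite_input,
                    method=method)
    r = func(a, **kwargs)
    result = _quantile(arr,
                       quantiles=q,
    ...<2 lines>...
                       out=out,
                       weights=wgt)
    slices_having_nans = np.isnan(arr[-1, ...])
                                  ~~~^^^^^^^^^
IndexError: index -1 is out of bounds for axis 0 with size 0
```

Run:
```python
from h import *
a=np.radians(9.6); ex=np.array([np.cos(a),np.sin(a)]); ey=np.array([-np.sin(a),np.cos(a)]); o=np.array([.5397,.1866])
for n in('top','side'):
    W=cloud(load(n)); x=(W[...,:2]-o)@ex*1000; y=(W[...,:2]-o)@ey*1000; z=W[...,2]*1000
    f=(abs(x)<80)&(abs(y)<125)
    for lo,hi in((-105,-60),(-60,-15),(70,105)):
        k=f&(z>58)&(z<67)&(y>lo)&(y<hi)&(abs(x)<30); q=np.sort(x[k]); 
        A=q[q<0];B=q[q>0]; print(n,lo,'jaw- ',np.percentile(A,[1,99]).round(1),'jaw+',np.percentile(B,[1,99]).round(1)) if len(A)>3 and len(B)>3 else None
    k=f&(z>78)&(z<97)&(abs(x)<26); print('stop y',np.percentile(y[k],[1,50,99]).round(1),'x',np.percentile(x[k],[1,99]).round(1))
    k=f&(z>50)&(z<67)&(abs(x)>30); print('nut x',np.percentile(x[k],[2,98]).round(1),'y',np.percentile(y[k],[2,98]).round(1))
    k=f&(z>37)&(z<44); r=cv2.minAreaRect((np.c_[x[k],y[k]]).astype(np.float32)); print(r)
```

```text
top -105 jaw-  [-20.8  -6.8] jaw+ [ 5.6 19.7]
top -60 jaw-  [-20.6  -6.9] jaw+ [ 5.5 19.4]
top 70 jaw-  [-20.9  -6.7] jaw+ [ 5.4 19.1]
stop y [24.2 38.8 57.8] x [-21.9  20. ]
nut x [-39.7  64.6] y [-84.5  80.9]
((-0.45136260986328125, -0.33750152587890625), (150.6170654296875, 239.64852905273438), 0.08551037311553955)
side -105 jaw-  [-20.3  -6.4] jaw+ [ 5.3 20.3]
side -60 jaw-  [-20.6  -6.2] jaw+ [ 5.5 20.4]
side 70 jaw-  [-21.2  -6.1] jaw+ [ 5.7 20.4]
stop y [28.9 54.3 60.7] x [-21.6  19.9]
nut x [-35.4  62.9] y [-77.   82.4]
((-0.068115234375, -0.00600433349609375), (151.3687744140625, 245.027099609375), 0.21565115451812744)
```

```bash
python3 -m creep '{"translation":[[-1,30,0],[-2,60,0],[-4,95,0],[-5,130,0],[-6,165,0]],"yaw":[0.05,0.1,0.15,0.2,0.25],"gripper":[250,250,250,250,250]}' 35; python3 -m creep '{"translation":[[-1,35,0],[-2,70,0],[-4,105,0],[-5,140,0],[-6,170,0]],"yaw":[0.05,0.1,0.15,0.2,0.25],"gripper":[250,250,250,250,250]}' 35; python3 -m creep '{"translation":[[-1,25,0],[-2,50,0],[-3,70,0],[-3,80,0],[-3,80,0]],"yaw":[0.01,0.01,0.01,0.01,0.01],"gripper":[250,250,250,250,250]}' 35
```

```text
time_s: 4.88
ee_pos: [0.5514, -0.0989, 0.1965]
eef_rot: [-3.122, -0.002, 1.479]
force: [0.6, 0.4, -3.9]
grip_width: 0.0099
time_s: 5.3
ee_pos: [0.5446, 0.0732, 0.1955]
eef_rot: [-3.12, -0.003, 1.732]
force: [0.7, 0.2, -3.5]
grip_width: 0.0098
time_s: 5.72
ee_pos: [0.5412, 0.1547, 0.1947]
eef_rot: [-3.119, -0.003, 1.744]
force: [-0.2, -0.3, -4.3]
grip_width: 0.0099
```

```bash
python3 -m creep '{"translation":[[2,0,-15],[4,0,-35],[4,0,-55],[4,0,-68],[4,0,-70]],"yaw":[-0.005,-0.005,-0.005,-0.005,-0.005],"gripper":[250,250,250,250,250]}' 35
cat > fx.py <<'E'
from h import *
a=np.radians(9.65); ex=np.array([np.cos(a),np.sin(a)]); ey=np.array([-np.sin(a),np.cos(a)]); o=np.array([.5391,.1865])
p=ctrl.get_obs()['ee_pos']; print('tcp fix',((p[:2]-o)@ex*1000).round(1),((p[:2]-o)@ey*1000).round(1),(p[2]*1000-40).round(1))
for n in('side','top'):
    W=cloud(cap(n)); x=(W[...,:2]-o)@ex*1000; y=(W[...,:2]-o)@ey*1000; z=W[...,2]*1000-40
    for z0 in range(2,100,6):
        k=(abs(x)<14)&(y>-80)&(y<18)&(abs(z-z0)<3)
        if k.sum()>5: print(n,z0,k.sum(),'y',np.percentile(y[k],[3,97]).round(1),'x',np.percentile(x[k],[5,25,50,75,95]).round(1))
E
python3 fx.py
python3 - <<'E'
from h import *
A=[cv2.resize(load(n)['pixels'][v:v+120,u:u+160,::-1],(400,300),interpolation=cv2.INTER_CUBIC) for n,u,v in(('side',225,230),('top',190,190))]
cv2.imwrite('pics/s3.png',np.hstack(A))
E
```

```text
time_s: 6.13
ee_pos: [0.5441, 0.1531, 0.1217]
eef_rot: [-3.114, -0.003, 1.738]
force: [0.2, -0.2, -4.7]
grip_width: 0.0099
tcp fix -0.6 -33.7 81.7
side 2 21 y [-69.7 -14.5] x [-0.3  0.2  1.2  3.9  6.5]
side 20 31 y [-71.9  -3.2] x [-13.2 -11.4 -10.   -6.3   9.1]
side 26 109 y [-76.3   3. ] x [-13.6 -11.3  -8.8  -6.1  12.9]
side 32 22 y [-67.   -0.7] x [-6.5 -6.3 -5.9 -5.3 -0.2]
side 38 23 y [-52.4   1. ] x [-6.5 -6.2 -5.9 -2.3  1.4]
side 44 27 y [-41.2   0.2] x [-6.4 -6.1 -5.5 -2.1  3.4]
side 50 23 y [-36.8   0.4] x [-6.3 -5.8 -5.  -2.1  1.9]
side 56 20 y [-30.5   0.8] x [-5.7 -5.4 -4.8 -0.8  3.5]
side 62 17 y [-29.3   1. ] x [-5.6 -5.2 -4.8  1.3  3.8]
side 68 25 y [-27.7   0.3] x [-9.7 -5.6 -5.  -1.8  3.1]
side 74 23 y [-27.8   0.8] x [-10.6  -5.5  -4.6  -0.9   3.4]
side 80 29 y [-28.2   0.6] x [-12.6  -9.2  -5.3  -2.6   3.3]
side 86 34 y [-27.6  -0.6] x [-11.5  -6.   -4.2   2.7  12.5]
side 92 29 y [-29.1   1.8] x [-11.7  -5.2  -3.6   7.6  11.5]
side 98 91 y [-44.3   0.4] x [-10.   -3.3   1.    4.2   9. ]
```

View pics/s3.png

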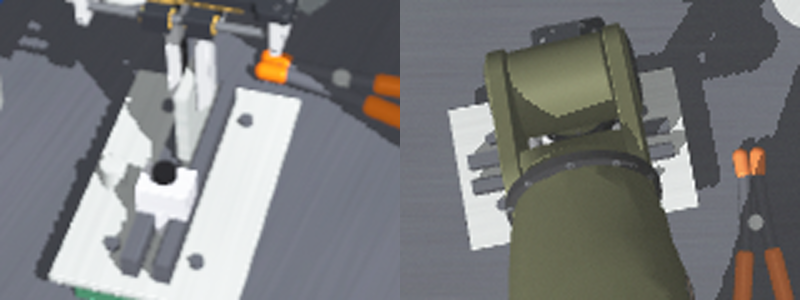

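```bash
python3 -m creep '{"translation":[[1.5,0,0],[1.5,0,-4],[1.5,0,-8],[1.5,0,-11],[1.5,0,-14]],"yaw":[0,0,0,0,0],"gripper":[250,250,250,250,250]}' 35
```

```text
time_s: 6.65
ee_pos: [0.5466, 0.1537, 0.1102]
eef_rot: [-3.118, -0.003, 1.738]
force: [-0.8, 0.3, -3.3]
grip_width: 0.0099
```

```bash
python3 -m creep '{"translation":[[0,0,-2],[0,0,-4],[0,0,-6],[0,0,-8],[0,0,-8]],"yaw":[0,0,0,0,0],"gripper":[250,250,250,250,250]}' 35
```

```text
time_s: 7.07
ee_pos: [0.5464, 0.1537, 0.1017]
eef_rot: [-3.117, -0.003, 1.738]
force: [-1.0, -0.5, -4.0]
grip_width: 0.0096
```

```bash
python3 -m creep '{"translation":[[0,0,-2],[0,0,-4],[0,0,-6],[0,0,-8],[0,0,-8]],"yaw":[0,0,0,0,0],"gripper":[250,250,250,250,250]}' 35;  python3 -m creep '{"translation":[[0,0,-0.5],[0,0,-1],[0,0,-1.5],[0,0,-2],[0,0,-2]],"yaw":[0,0,0,0,0],"gripper":[250,250,250,250,250]}' 30
```

```text
time_s: 7.48
ee_pos: [0.5463, 0.1539, 0.0944]
eef_rot: [-3.117, -0.003, 1.739]
force: [-7.3, 0.6, 7.4]
grip_width: 0.0102
time_s: 7.9
ee_pos: [0.5463, 0.154, 0.0943]
eef_rot: [-3.118, -0.003, 1.739]
force: [-12.9, -1.3, 19.2]
grip_width: 0.01
```

```bash
python3 -m creep '{"translation":[[-0.5,0,0.5],[-0.8,0,1],[-0.8,0,1],[-0.8,0,1],[-0.8,0,1]],"yaw":[0,0,0,0,0],"gripper":[250,250,250,250,250]}' 30; python3 fx.py | grep -v top
```

```text
time_s: 8.32
ee_pos: [0.5455, 0.154, 0.095]
eef_rot: [-3.118, -0.003, 1.739]
force: [0.2, -0.0, -4.3]
grip_width: 0.0099
tcp fix 0.9 -33.1 55.0
side 20 45 y [-63.2   0.5] x [-13.  -10.1  -5.7  -3.4   7.2]
side 26 97 y [-74.7   1.5] x [-13.5 -11.7  -9.9  -4.6  12.4]
side 32 17 y [-28.5   2.7] x [-4.3 -3.7 -0.8  1.8  4.5]
side 38 23 y [-26.2   0.8] x [-7.5 -4.3 -3.7 -0.4  5.8]
side 44 25 y [-26.6   1. ] x [-10.2  -4.3  -3.3   2.7   6. ]
side 50 29 y [-27.1   1.4] x [-10.6  -4.2  -3.    0.1   5.3]
side 56 34 y [-27.2   0.6] x [-12.6  -6.5  -3.4   2.2   8.7]
side 62 25 y [-28.2   0.4] x [-11.3  -4.   -2.8   1.6  12.8]
side 68 35 y [-42.9   1.2] x [-11.3  -3.2   0.1   5.9  10.4]
side 74 92 y [-46.1   0.4] x [-9.7 -1.3  2.1  5.   8.9]
side 80 26 y [-37.5 -22.1] x [-12.4  -8.3   6.9   8.7  12.6]
side 86 15 y [-35.1 -22.7] x [-13.   -8.6   7.5  10.   12.3]
side 92 27 y [-39.1 -22.3] x [-13.6 -10.7  -5.3   7.6  11.2]
side 98 23 y [-37.8 -22.6] x [-10.8  -6.    7.6   9.8  13.4]
```

The gusset is resting about 0.7 mm off the floor, in the slot. Now I slide it towards the stop.

```bash
python3 -m creep '{"translation":[[-0.5,3,-0.5],[-1,6,-0.5],[-1.5,9,-0.5],[-2,12,-0.5],[-2.5,15,-0.5]],"yaw":[0,0,0,0,0],"gripper":[250,250,250,250,250]}' 30; python3 -m creep '{"translation":[[-0.2,1,0],[-0.3,2,0],[-0.5,3,0],[-0.5,3,0],[-0.5,3,0]],"yaw":[0,0,0,0,0],"gripper":[250,250,250,250,250]}' 30
```

```text
time_s: 8.83
ee_pos: [0.5429, 0.1694, 0.0945]
eef_rot: [-3.117, -0.003, 1.739]
force: [0.1, 0.0, -3.1]
grip_width: 0.0094
time_s: 9.25
ee_pos: [0.5424, 0.1725, 0.0945]
eef_rot: [-3.118, -0.003, 1.739]
force: [-0.6, 0.3, -2.9]
grip_width: 0.0096
```

Heel is now at about y +20 mm.

```bash
for i in 1; do python3 -m creep '{"translation":[[-0.1,0.7,0],[-0.3,1.4,0],[-0.3,2,0],[-0.3,2,0],[-0.3,2,0]],"yaw":[0,0,0,0,0],"gripper":[250,250,250,250,250]}' 30; done;  python3 -m creep '{"translation":[[-0.1,0.5,0],[-0.2,1,0],[-0.25,1.5,0],[-0.25,1.5,0],[-0.25,1.5,0]],"yaw":[0,0,0,0,0],"gripper":[250,250,250,250,250]}' 30
```

```text
time_s: 9.67
ee_pos: [0.5421, 0.1746, 0.0945]
eef_rot: [-3.118, -0.003, 1.739]
force: [0.3, 0.5, -2.2]
grip_width: 0.0096
time_s: 10.08
ee_pos: [0.5418, 0.1761, 0.0945]
eef_rot: [-3.118, -0.003, 1.739]
force: [0.2, 0.6, -4.2]
grip_width: 0.0099
```

```bash
python3 -m creep '{"translation":[[-0.1,0.5,0],[-0.2,1,0],[-0.25,1.5,0],[-0.25,1.5,0],[-0.25,1.5,0]],"yaw":[0,0,0,0,0],"gripper":[250,250,250,250,250]}' 30
```

```text
time_s: 10.5
ee_pos: [0.5416, 0.1777, 0.0945]
eef_rot: [-3.118, -0.003, 1.739]
force: [0.1, 0.1, -2.4]
grip_width: 0.0101
```

```bash
python3 -m creep '{"translation":[[-0.1,0.4,0],[-0.2,0.8,0],[-0.2,1.2,0],[-0.2,1.2,0],[-0.2,1.2,0]],"yaw":[0,0,0,0,0],"gripper":[250,250,250,250,250]}' 30
```

```text
time_s: 10.92
ee_pos: [0.5414, 0.1789, 0.0945]
eef_rot: [-3.117, -0.003, 1.739]
force: [-0.4, -0.5, -3.3]
grip_width: 0.0098
```

```bash
python3 -m creep '{"translation":[[-0.1,0.4,0],[-0.2,0.8,0],[-0.2,1.2,0],[-0.2,1.2,0],[-0.2,1.2,0]],"yaw":[0,0,0,0,0],"gripper":[250,250,250,250,250]}' 30
```

```text
time_s: 11.33
ee_pos: [0.5411, 0.1801, 0.0945]
eef_rot: [-3.117, -0.003, 1.739]
force: [0.2, -0.2, -3.8]
grip_width: 0.0095
```

```bash
python3 -m creep '{"translation":[[-0.1,0.4,0],[-0.2,0.8,0],[-0.2,1.2,0],[-0.2,1.2,0],[-0.2,1.2,0]],"yaw":[0,0,0,0,0],"gripper":[250,250,250,250,250]}' 30
```

```text
time_s: 11.75
ee_pos: [0.5409, 0.1814, 0.0946]
eef_rot: [-3.117, -0.003, 1.739]
force: [0.2, 0.2, -3.0]
grip_width: 0.01
```

```bash
python3 -m creep '{"translation":[[-0.1,0.4,0],[-0.2,0.8,0],[-0.2,1.2,0],[-0.2,1.2,0],[-0.2,1.2,0]],"yaw":[0,0,0,0,0],"gripper":[250,250,250,250,250]}' 30
```

```text
time_s: 12.17
ee_pos: [0.5408, 0.182, 0.0946]
eef_rot: [-3.117, -0.002, 1.739]
force: [0.6, -6.3, -2.5]
grip_width: 0.0096
```

```bash
python3 -m creep '{"translation":[[-0.1,0.4,0],[-0.2,0.8,0],[-0.2,1.2,0],[-0.2,1.2,0],[-0.2,1.2,0]],"yaw":[0,0,0,0,0],"gripper":[250,250,250,250,250]}' 30; python3 fx.py | grep -v top | sed -n 1,12p
python3 - <<'E'
from h import *
c=load('side'); cv2.imwrite('pics/s4.png',cv2.resize(c['pixels'][225:345,225:385,::-1],(800,600),interpolation=cv2.INTER_CUBIC))
E
```

```text
time_s: 12.58
ee_pos: [0.5408, 0.1822, 0.0947]
eef_rot: [-3.117, -0.001, 1.739]
force: [0.1, -10.0, -0.3]
grip_width: 0.01
tcp fix 1.0 -4.5 54.7
side 20 27 y [-71.4  -1.8] x [-13.2 -10.5  -8.3  -5.9  -4.2]
side 26 72 y [-77.5   1.9] x [-13.5 -12.1 -10.5  -8.8  -6.6]
side 32 6 y [-67.2  10.3] x [-9.4 -4.5 -4.2 -3.6 -3.3]
side 44 11 y [ 2.2 12.3] x [-10.9  -7.5  -4.8  -3.5  -3.1]
side 50 17 y [ 1.6 16.9] x [-12.9  -9.3  -6.4  -3.5   0.5]
side 56 16 y [ 1.8 11.1] x [-12.1 -10.2  -6.   -3.7  13.3]
side 62 19 y [ 1.7 17.1] x [-12.2  -7.8  -3.6  -2.8  13. ]
side 68 30 y [-13.8  14.3] x [-12.3  -5.7   1.8   6.7  11.8]
side 74 66 y [-16.6  16.7] x [-9.5 -1.2  2.6  5.5  9. ]
side 80 22 y [-8.  6.] x [-12.   -8.3   6.6   8.8  10.9]
side 86 24 y [-8.9  6.9] x [-10.9  -7.4   6.9   8.4  11.7]
```

View pics/s4.png

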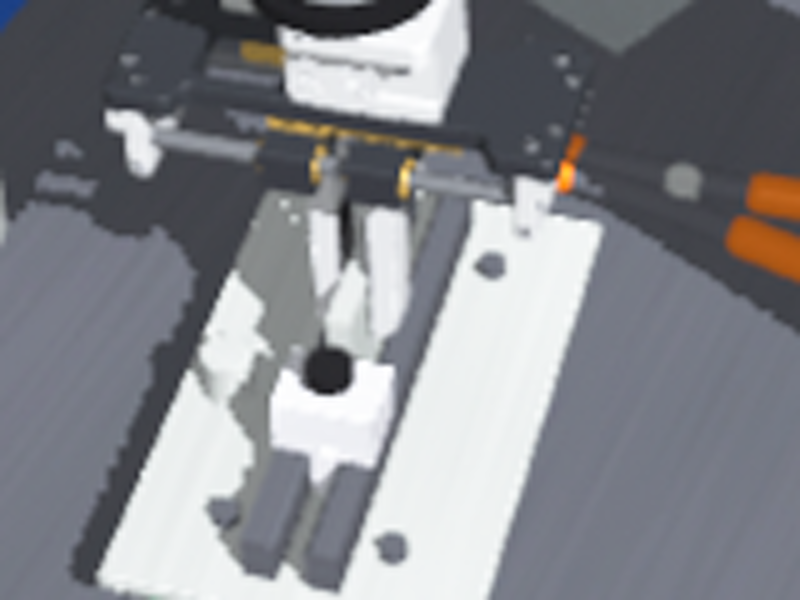

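Firm contact with the stop: -6 to -10 N over 0.2 mm of travel. I'll set the plate down and let go.

```bash
python3 -m creep '{"translation":[[0,0.3,-0.4],[0,0.3,-0.8],[0,0.3,-1],[0,0.3,-1],[0,0.3,-1]],"yaw":[0,0,0,0,0],"gripper":[250,250,250,250,250]}' 30
```

```text
time_s: 13.1
ee_pos: [0.5409, 0.1822, 0.0943]
eef_rot: [-3.117, 0.0, 1.739]
force: [-2.9, -6.3, 4.7]
grip_width: 0.0098
```

```bash
python3 -m creep '{"translation":[[0,0,0],[0,0,0],[0,0,0],[0,0,0],[0,0,0]],"yaw":[0,0,0,0,0],"gripper":[225,220,215,210,200]}' 10; python3 -m creep '{"translation":[[0,0,0],[0,0,5],[0,0,20],[0,0,40],[0,0,60]],"yaw":[0,0,0,0,0],"gripper":[190,190,190,190,190]}' 10;python3 -m creep '{"translation":[[-10,-30,20],[-30,-60,40],[-50,-90,60],[-70,-125,70],[-90,-160,70]],"yaw":[0,0,0,0,0],"gripper":[190,190,190,190,190]}' 10; python3 -m creep '{"translation":[[-10,-35,0],[-20,-70,0],[-30,-105,0],[-40,-140,0],[-40,-160,0]],"yaw":[0,0,0,0,0],"gripper":[190,190,190,190,190]}'
python3 - <<'E'
from h import *
a=np.radians(9.65); ex=np.array([np.cos(a),np.sin(a)]); ey=np.array([-np.sin(a),np.cos(a)]); o=np.array([.5391,.1865])
A=[]
for n,u,v in(('side',225,225),('top',190,190)):
    c=cap(n); A.append(cv2.resize(c['pixels'][v:v+105,u:u+140,::-1],(400,300),interpolation=cv2.INTER_CUBIC))
    W=cloud(c); x=(W[...,:2]-o)@ex*1000; y=(W[...,:2]-o)@ey*1000; z=W[...,2]*1000-40
    for z0 in range(28,80,6):
        k=(abs(x)<14)&(y>-80)&(y<75)&(abs(z-z0)<3)
        if k.sum()>5: print(n,z0,k.sum(),'y',np.percentile(y[k],[3,97]).round(1),'x',np.percentile(x[k],[5,25,50,75,95]).round(1))
    k=(abs(x)<12)&(y>-5)&(y<22)&(z>45); print('gusset top z',np.percentile(z[k],[50,90]).round(1))
cv2.imwrite('pics/s5.png',np.hstack(A))
E
```

```text
time_s: 13.52
ee_pos: [0.5409, 0.1824, 0.0943]
eef_rot: [-3.117, -0.0, 1.739]
force: [0.1, -0.5, -0.2]
grip_width: 0.0198
time_s: 13.93
ee_pos: [0.5407, 0.1823, 0.1552]
eef_rot: [-3.117, -0.0, 1.739]
force: [0.0, 0.1, -0.7]
grip_width: 0.0238
time_s: 14.35
ee_pos: [0.4503, 0.0213, 0.2277]
eef_rot: [-3.121, 0.001, 1.74]
force: [1.2, -0.0, -0.0]
grip_width: 0.0239
time_s: 14.77
ee_pos: [0.4088, -0.1412, 0.2284]
eef_rot: [-3.121, 0.001, 1.738]
force: [1.3, 0.1, -0.0]
grip_width: 0.0242
side 28 96 y [-73.5  70.8] x [-13.5 -10.   -4.5  -1.9  11.5]
side 34 45 y [-42.3  60.1] x [-11.3  -4.   -3.3   3.5  11.7]
side 40 41 y [-45.8  60.6] x [-12.6  -4.2  -3.6   0.7   9.9]
side 46 53 y [-41.5  60.3] x [-9.6 -3.8 -3.3  2.2 12.5]
side 52 106 y [-31.3  59.4] x [-13.2  -8.3  -3.5   3.   12.6]
side 58 50 y [-21.2  60.7] x [-13.3  -7.7  -3.3  -2.8   7. ]
side 64 57 y [-22.3  56. ] x [-8.4 -3.9 -2.8  1.3  6.1]
side 70 145 y [-19.8  55.1] x [-4.  -2.   1.1  4.6  7.4]
side 76 22 y [-17.1  27. ] x [-3.4 -1.9  2.1  4.1  5.9]
gusset top z [71.5 73.6]
top 28 45 y [-75.2  72.5] x [-13.1 -11.   -4.4  -2.8  12.5]
top 34 15 y [-51.4  23.1] x [-4.9 -4.2 -3.7 -2.9  5.9]
top 40 26 y [-49.3  28.2] x [-4.4 -3.9 -3.6 -1.1  5.8]
top 46 43 y [-46.8  56.9] x [-11.8  -8.1  -3.5  -0.5   5.5]
top 52 70 y [-37.5  57.7] x [-12.6  -5.9  -2.9   5.8  12.6]
top 58 24 y [-33.1  53.2] x [-9.4 -3.5 -1.8  3.  11.1]
top 64 51 y [-26.4  52.4] x [-5.9 -3.5 -2.   2.7  7.6]
top 70 93 y [-24.2  51.1] x [-3.5 -0.9  1.9  4.2  6.5]
top 76 9 y [-9.2 20.5] x [-3.  -1.9  0.2  4.   4.9]
gusset top z [69.  73.7]
```

View pics/s5.png

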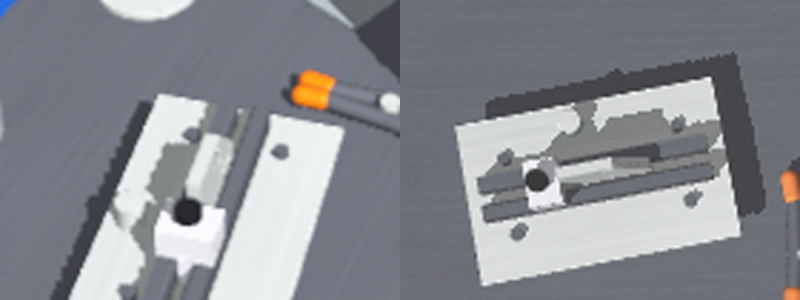

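The gusset stands in the slot against the stop: top view (540-655,170), knob at (537,180). Next I check its lean, and the gap at the stop.

Run:
```python
from h import *
a=np.radians(9.65); ex=np.array([np.cos(a),np.sin(a)]); ey=np.array([-np.sin(a),np.cos(a)]); o=np.array([.5391,.1865])
for n in('side','top'):
    W=cloud(load(n)); x=(W[...,:2]-o)@ex*1000; y=(W[...,:2]-o)@ey*1000; z=W[...,2]*1000-40
    k=(x<0)&(x>-7)&(y>-40)&(y<20)&(z>28)&(z<66); 
    A=np.c_[np.ones(k.sum()),y[k],z[k]]; b=x[k]; w=np.ones(len(b),bool)
    for _ in range(10): s=np.linalg.lstsq(A[w],b[w],rcond=None)[0]; r=abs(b-A@s); w=r<1.2
    print(n,k.sum(),w.sum(),'x0,dy,dz',s.round(3))
    k=(abs(x)<3)&(y>15)&(y<60)&(z>30)&(z<80); i=np.argsort(y[k]); print(np.c_[y[k],z[k]][i].round(0).astype(int).tolist()[:40])
    # displaced things check
    j=(W[...,0]>.42)&(W[...,0]<.68)&(W[...,1]>-.23)&(W[...,1]<-.11)&(W[...,2]>.07); print('blank',np.nanmean(W[j],0).round(4),j.sum())
c=load('top'); cv2.imwrite('pics/s6.png',cv2.resize(c['pixels'][230:278,220:284,::-1],(800,600),interpolation=cv2.INTER_CUBIC))
```

```text
side 106 106 x0,dy,dz [-4.328e+00  1.000e-03  1.900e-02]
[[15, 73], [15, 59], [15, 45], [16, 54], [17, 72], [19, 68], [19, 71], [19, 74], [19, 72], [19, 75], [20, 73], [20, 70], [22, 72], [23, 56], [24, 71], [25, 70], [26, 73], [27, 74], [27, 66], [27, 65], [27, 69], [27, 69], [28, 63], [28, 72], [28, 63], [28, 66], [28, 69], [29, 73], [29, 63], [29, 62], [30, 62], [37, 67], [39, 69], [39, 69], [40, 67], [41, 69], [43, 67], [43, 68], [43, 71], [44, 66]]
blank [ 0.4925 -0.1402  0.2653] 1371
top 65 63 x0,dy,dz [-4.895 -0.01   0.026]
[[15, 71], [16, 71], [16, 68], [17, 74], [18, 72], [19, 69], [19, 79], [21, 73], [21, 68], [22, 65], [23, 68], [24, 70], [24, 49], [26, 70], [26, 66], [26, 70], [28, 71], [29, 55], [31, 52], [32, 48], [34, 52], [34, 48], [36, 54], [36, 55], [37, 62], [37, 64], [38, 46], [38, 59], [38, 69], [39, 68], [39, 70], [42, 66], [42, 65], [43, 70], [44, 68], [44, 69], [46, 72], [47, 64], [49, 69], [50, 61]]
blank [ 0.4903 -0.1504  0.3623] 1337
```

View pics/s6.png

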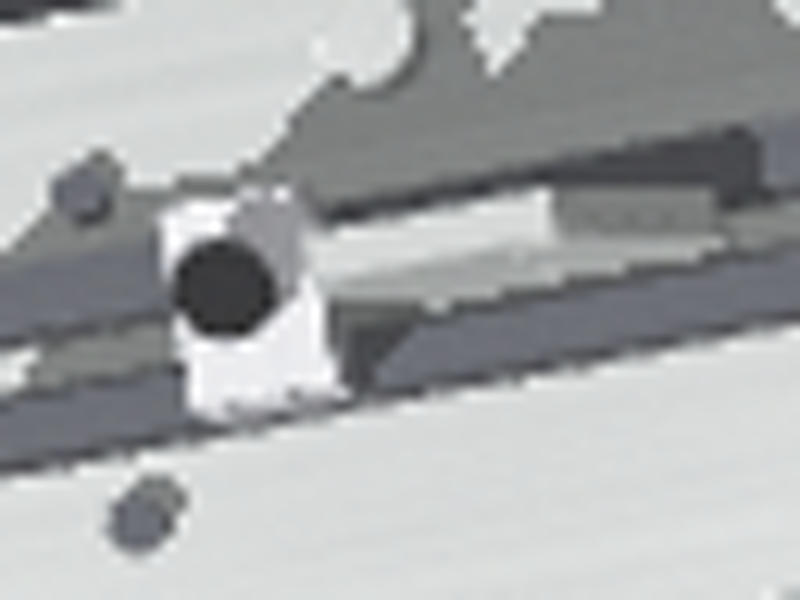

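```bash
python3 -c "
from station import ctrl
print(ctrl.get_obs()['force']); print(ctrl.hand_in())"
```

```text
[-0.34711936  0.52649448  0.10389997]
the job is handed in; nothing more can be done
None
```

I took the gusset out of the rack, stood it in the fixture slot against the end stop, let go and handed the job in at about 15 s of robot time. I did not measure the pin's travel directly.

- **Pick-up:** I gripped the gusset by its upper faces. It straightened between the pads as it was lifted.
- **Floor of the slot:** it was pressed down lightly until it touched, with about 20 N upward at most. After release its top measured 69–71.5 mm above the slot floor, against 70 mm expected.
- **Stop and pin:** I slid it up in steps of about 1–1.5 mm until it met something hard, at 6–10 N. In the last pictures the square edge is at about y = +30 mm, level with the stop's face, with no visible gap and no brass showing. That the pin is fully in rests on these signs; the cameras are only good to 1–2 mm.
- **Lean:** the two cameras gave 0.019 and 0.026 rad, under the 0.05 limit but not zero.
- **Last state:** the gripper is clear and reads no force on the tool.

**Failed check:** my last measurement of the plain plate was useless because the arm was in view. It looked unchanged in the picture taken after the lift, and no later force reading suggested contact. I did not measure the other loose objects again at the end; those in view looked undisturbed.

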